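# Grounding check at the touch tester

## Robot

A 7-joint arm with a two-finger parallel gripper is mounted at the origin on a cart in front of the work surface, level with it; the furniture and walls round the work are solid. World frame = base frame: x ahead of the robot, y to its left, z up, the work surface at z = 0. Lengths are in m, angles in degrees, forces in N, time in s.
With the tool pointing down it reaches from about 0.4 to 0.85 m from the base axis. Payload 10.4 kg.
Tool frame: the origin (TCP) lies at the very end of the fingers, on their centre line; the grasp point (between the pads) lies 19 mm behind it; z points along the fingers, y is the line along which they close (so a half turn about z gives the same grasp; the last joint's range is limited). The gripper opens to 87 mm and grips with 3 to 60 N. Pads are 19 mm wide; open, the fingers measure 117 mm over their backs; the gripper's body (75 mm by 190 mm) begins 51 mm behind the grasp point.
Start: joints at [-1.295, 19.034, -3.707, 83.658, 1.238, 77.344, -5.071], TCP at [0.625, 0, 0.223] pointing down, gripper open.
Joint ranges: [-148.97, 148.97], [-28.65, 121.19], [-84.17, 76.75], [9.2, 138.47], [-72.65, 252.65], [3.7, 117.97], [-149.18, 149.18]. Speed limits (degrees/s): [127.2, 127.2, 159.86, 159.86, 180, 180, 180].

## Interface

Orientations are given as [roll, pitch, yaw] about the fixed x, y, z axes, in that order (R = Rz(yaw) Ry(pitch) Rx(roll)).
In Python, from cell import robot gives the robot as it stands. The module is installed in compiled form; this text tells all that it offers.
- The arm moves only by the tool play_rows, never from a script. Its argument "steps" is a list of rows, each a list of 7 numbers: the finger opening in mm, from 0 to 87, then the shift along the world's x, y, z in units of 25 mm (1.0 is 25 mm), then the turn, a rotation vector about the world's x, y, z in degrees. In form: [[hand, x, y, z, rx, ry, rz], ...]. A call has 1 to 8 rows; each row is the pose to reach, as a shift and turn from the pose commanded when the call began; what a row does not reach only later rows make up. A row lasts 1/10 s, in which the tool goes at most 50 mm and 8.59 degrees, less where a joint would pass 70% of its speed; a pose out of reach is approached as far as the arm can. A call with a gripper value outside its range is refused whole. The fingers move at their own pace and stop on an object; the grip force is fixed at half the most. Time passes only in rows, so rows that repeat a pose let the fingers close. It gives the time, the measured TCP pose, the force, the opening and the grip force at its end, in the units of the state.
- robot.state(): the state, without advancing time (a new reading comes with each control period).
- robot.get_image(name): name is "scene" or "side" or "wrist"; returns (picture, depth): 384x512x3 uint8, red, green, blue; 384x512 float32, m along the optical axis (not along the pixel's ray), 0 where there is no reading.
- robot.get_calibration(name): a dict with "fx", "fy", "cx", "cy" (pixels), "R" (3x3) and "t" (3): a world point X has camera coordinates R X + t. Camera axes: x right, y down, z forward; pixel columns grow to the right and rows downward; lengths in m; the calibration is good to about 2 mm. A picture is of the moment at which its call begins: read the wrist's pose just before it. get_calibration takes no time and is no camera call; for the wrist camera it gives the pose at the moment of the call.
- robot.finish_job(): hands the job in; it is judged then, once.
Trained networks look in the newest picture that a camera, given by its name, has taken for a name from the list of things; names that differ only in an ending like _2 or _b are one class to them, and where a whole thing is asked for, a point or a joint stands for the part that bears it (a point fixed in the world has none). Each returns a list of dicts, best first, with "score" (0 to 1); they miss things now and then, are a little off and sometimes report something else, mostly with a low value. They report only what shows in the picture. A call takes as long as a camera call.
- robot.boxes_of(camera, thing): "bbox" ([left, top, right, bottom] in pixels, round what is visible of it).
- robot.mark_of(camera, thing): "uv" ([column, row] in pixels: a listed point, or the origin of a listed thing).
The state is a dict: "time_s": time; "joint_positions": joint angles; "joint_vel": joint speeds; "joint_efforts": joint torques, N m; "tcp_pos": TCP position; "orientation": TCP orientation; "wrist_force": force on the tool from outside, world axes, zero at the start; "wrist_torque": the same for the moment, N m; "opening": finger opening in m; "gripper_force": force on a finger pad.
Only numpy, scipy, OpenCV 4.12 (cv2) and the standard library are available. Lean on these libraries where they do the work, as an engineer would, in place of code of your own. Each camera call takes 0.05 s, during which the arm holds its last target. There are 200 camera calls.

## Task

Do the grounding check on the three-module tester on the bench: with the closed fingertips touch the round metal plate lightly and keep it slightly depressed for two seconds, come off it, and then press the square key all the way down, where it stays, to log the check. Leave the module with the long narrow key untouched and do not move, grip or lift the tools and parts lying around the tester. Finish with the hand clear of everything.

Things in the scene. Friction and masses are not known exactly. Their poses are not given: they have to be found in the camera images.
- tester_rail: aluminium rail bolted to the bench, 100 mm (x) by 290 mm (y) by 12 mm high, carrying a row of three modules side by side with their centres 85 mm apart along y. Origin: centre of its underside, on the bench. Which module is in which place changes.
- round_module: module with the round steel touch plate. Housing grey, 80 mm (x) by 74 mm (y), its top 46 mm above the bench; a black collar round the plate or key reaches 50 mm. Origin: centre of the housing's underside, 12 mm above the bench; z up, x across the row, y along it. Fixed.
- square_module: module with the square steel latching key. Housing grey, 80 mm (x) by 74 mm (y), its top 46 mm above the bench; a black collar round the plate or key reaches 50 mm. Origin: centre of the housing's underside, 12 mm above the bench; z up, x across the row, y along it. Fixed.
- long_module: module with the long narrow steel key (56 mm along x by 18 mm along y, its top 62 mm above the bench, sprung); to be left untouched. Housing grey, 80 mm (x) by 74 mm (y), its top 46 mm above the bench; a black collar round the plate or key reaches 50 mm. Origin: centre of the housing's underside, 12 mm above the bench; z up, x across the row, y along it. Fixed.
- round_plate_top (a point): centre of the top face of the round steel touch plate, diameter 44 mm; at rest 62 mm above the bench and 12 mm above its collar.
- round_plate (a joint): how far the round plate is pushed down: 0 at rest, 0.010 m at its stop. Sprung: starts to move at about 1.2 N, 6.2 N at full travel, returns by itself.
- square_key_top (a point): centre of the top face of the square steel key, 38x38 mm; at rest 62 mm above the bench and 12 mm above its collar; moves with the key.
- square_key (a joint): how far the square key is pushed down: 0 up (start), 0.010 m all the way down. Takes about 2.5 N, has no spring and stays where it is left.
- long_key (a joint): how far the long key is pushed down: 0 at rest, 0.010 m at its stop. Sprung as the round plate.
- heat_sink: finned metal heat sink, 60x50x25 mm, loose on the bench beside the tester. Origin: centre of its underside.
- kapton_roll: amber tape roll lying flat, diameter 72, height 19 mm, loose on the bench beside the tester. Origin: centre of its underside.
- marker_black: marker pen lying flat, 137 mm long, 15 mm thick, loose on the bench beside the tester. Origin: centre of its underside.
- flush_cutter: hand cutter lying flat, 146x55x12 mm, loose on the bench beside the tester. Origin: centre of its underside.
- screw_dish: small round dish of screws, diameter 73, height 23 mm, loose on the bench beside the tester. Origin: centre of its underside.

How it is judged:
By the outcome, as a careful person would: the job done as asked, in the order asked, and still so for the second after the job is handed in, with the robot touching nothing.
It also fails if it takes over 40 s, if anything falls off the work surface, if the arm or the gripper's body presses on something with over 40 N, if the wrist force passes 120 N, or if a joint passes its speed limit or range.

## Working session

There is one attempt and no reset: what is moved stays moved. The work goes in short steps, Python scripts to look and compute and a tool call to move; the robot and the scene stay as the last step left them, time stands still between calls to the robot, and variables do not carry over. Pictures are saved under pics/ and viewed, at most 10 in all, crops included, and the job is handed in when it is done.

Besides the shell and the picture viewer there is one more tool, called after "Call:" by a JSON object that holds its "api" and its "payload". play_rows: Moves the arm, as the interface text tells. Its arguments: {"type":"object","properties":{"steps":{"type":"array","items":{"type":"array","items":{"type":"number"}}}},"required":["steps"]}

```bash
mkdir -p pics
cat > h.py <<'E'
from cell import robot
import numpy as np, cv2
def look(cam,things,save=None):
    cal=robot.get_calibration(cam); im,d=robot.get_image(cam)
    if save: cv2.imwrite('pics/'+save,im[:,:,::-1])
    for t in things:
        for m in robot.mark_of(cam,t)[:2]:
            u,v=m['uv']; z=np.median(d[int(v)-2:int(v)+3,int(u)-2:int(u)+3])
            R=np.array(cal['R']);tt=np.array(cal['t'])
            p=R.T@(z*np.array([(u-cal['cx'])/cal['fx'],(v-cal['cy'])/cal['fy'],1])-tt)
            print(cam,t,round(m['score'],2),np.round([u,v]),np.round(p,4))
E
python3 - <<'E'
from h import *
T=['round_plate_top','square_key_top','long_module']
look('scene',T,'s.png');look('side',T,'d.png');look('wrist',T,'w.png')
a=[cv2.imread('pics/%s.png'%c) for c in 'sw']
cv2.imwrite('pics/a.png',cv2.resize(np.hstack(a),(800,300)))
s=robot.state();print(s['time_s'],s['tcp_pos'],s['orientation'],s['wrist_force'])
E
```

```text
scene round_plate_top 0.45 [321. 151.] [ 0.58   -0.2187  0.0639]
scene long_module 0.81 [279. 204.] [ 0.563  -0.0248  0.0484]
side round_plate_top 0.62 [252. 154.] [ 0.5711 -0.2112  0.0618]
side round_plate_top 0.37 [250. 167.] [ 0.5765 -0.139   0.0622]
side square_key_top 0.6 [249. 170.] [ 0.5795 -0.1235  0.0629]
side long_module 0.81 [242. 207.] [ 0.5927 -0.0082  0.0303]
side long_module 0.61 [286. 171.] [ 0.4767 -0.2237  0.0008]
wrist round_plate_top 0.77 [226. 334.] [0.6164 0.0255 0.3263]
wrist square_key_top 0.62 [226. 274.] [0.6145 0.0305 0.3091]
wrist square_key_top 0.23 [164. 298.] [ 0.5813 -0.0064  0.271 ]
wrist long_module 0.64 [233. 197.] [ 0.589  -0.0335  0.0489]
0.6 [6.25005890e-01 1.11556478e-05 2.22576460e-01] [1.79996309e+02 1.04516751e-03 9.00018628e+01] [ 0.72426262 -0.62744284  0.26265217]
```

View pics/a.png

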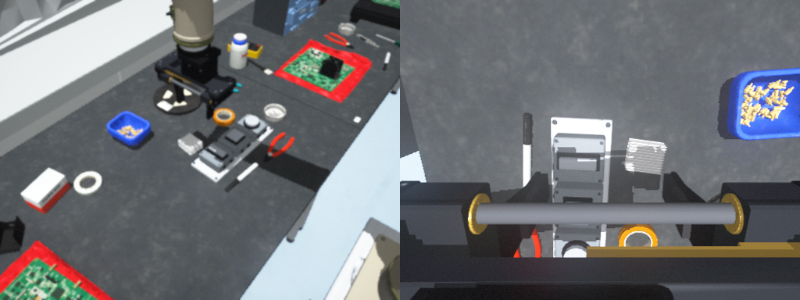

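The scene picture shows the tester in the middle. The modules run from the round plate at (251,120) through the square key to the long key at about (218,160). In the wrist picture the long key is at (580,160) and the gripper bar hides the other two. I'll move above the round end with the fingers closed and look again.

Call:
{"api": "play_rows", "payload": {"steps": [[0,-0.4,-1.8,0,0,0,0],[0,-0.8,-3.6,0,0,0,0],[0,-1.2,-5.4,0,0,0,0],[0,-1.6,-7.2,0,0,0,0],[0,-2,-9,0,0,0,0],[0,-2,-9,0,0,0,0],[0,-2,-9,0,0,0,0],[0,-2,-9,0,0,0,0]]}}

```text
time_s: 1.4
tcp_pos: [0.5755, -0.2235, 0.2225]
orientation: [180.0, -0.0, 90.1]
wrist_force: [0.3, 1.3, -0.9]
opening: 0.031
gripper_force: 0.0
```

Run:
```python
from h import *
T=['round_plate_top','square_key_top','long_module','tester_rail']
look('wrist',T,'w2.png');look('scene',T[:3],'s2.png');look('side',T[:3])
cal=robot.get_calibration('wrist');im,d=robot.get_image('wrist')
R=np.array(cal['R']);t=np.array(cal['t'])
v,u=np.mgrid[:384,:512]
P=(np.stack([(u-cal['cx'])/cal['fx']*d,(v-cal['cy'])/cal['fy']*d,d],-1)-t)@R
m=((P[...,2]>.057)&(P[...,2]<.067)&(d>0)).astype(np.uint8)
n,l,st,c=cv2.connectedComponentsWithStats(m)
for i in range(1,n):
    if st[i,4]>150:
        q=P[l==i];print(st[i],q.min(0).round(4),q.max(0).round(4),((q.min(0)+q.max(0))/2).round(4))
s=robot.state();print(s['time_s'],s['tcp_pos'],s['orientation'],s['opening'],s['wrist_force'])
```

```text
wrist round_plate_top 0.6 [264. 166.] [ 0.576  -0.2163  0.0617]
wrist square_key_top 0.67 [263.  82.] [ 0.5752 -0.1293  0.0614]
wrist long_module 0.67 [270.   2.] [ 0.5814 -0.0546  0.0498]
wrist long_module 0.36 [265. 167.] [ 0.5777 -0.2172  0.0616]
scene round_plate_top 0.67 [322. 153.] [ 0.5757 -0.2174  0.0623]
scene square_key_top 0.53 [298. 169.] [ 0.5882 -0.1333  0.0627]
scene long_module 0.77 [278. 204.] [ 0.5662 -0.0264  0.0467]
scene long_module 0.67 [310. 228.] [ 0.4845 -0.0396  0.0111]
side round_plate_top 0.58 [252. 153.] [ 0.5706 -0.2168  0.0622]
side square_key_top 0.47 [248. 170.] [ 0.5806 -0.1248  0.0616]
side long_module 0.91 [242. 206.] [ 0.5917 -0.0087  0.0337]
side long_module 0.68 [252. 185.] [ 0.5715 -0.0894  0.0394]
[ 248   62   38   41 1441] [ 0.5592 -0.1502  0.058 ] [ 0.5974 -0.1115  0.0636] [ 0.5783 -0.1308  0.0608]
[ 243  144   40   39 1193] [ 0.5527 -0.2366  0.0577] [ 0.5959 -0.194   0.0636] [ 0.5743 -0.2153  0.0607]
2.1 [ 0.5750248  -0.22498431  0.22256489] [ 1.79994688e+02 -1.70409497e-03  8.99967717e+01] 0.00019750678991032038 [-0.82436557  0.91628274  0.40779044]
```

View pics/w2.png

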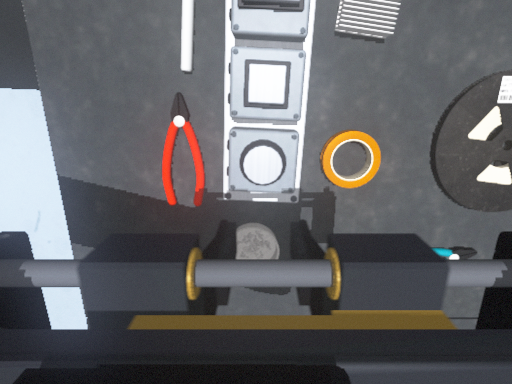

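The round plate at (263,163) is at (0.5745, -0.2155). The square key at (267,84) is at (0.578, -0.131). I'm going down above the plate.

Call:
{"api": "play_rows", "payload": {"steps": [[0,0,0.38,-1.5,0,0,0],[0,0,0.38,-3,0,0,0],[0,0,0.38,-4.5,0,0,0],[0,0,0.38,-5.5,0,0,0],[0,0,0.38,-6,0,0,0],[0,0,0.38,-6,0,0,0],[0,0,0.38,-6,0,0,0]]}}

```text
time_s: 2.8
tcp_pos: [0.5758, -0.2158, 0.0739]
orientation: [179.9, 0.0, 90.0]
wrist_force: [0.1, -0.2, -0.3]
opening: 0.0001
gripper_force: 0.0
```

Call:
{"api": "play_rows", "payload": {"steps": [[0,0,0,-0.1,0,0,0],[0,0,0,-0.2,0,0,0],[0,0,0,-0.3,0,0,0],[0,0,0,-0.32,0,0,0],[0,0,0,-0.32,0,0,0]]}}

```text
time_s: 3.3
tcp_pos: [0.575, -0.2154, 0.0646]
orientation: [180.0, -0.0, 90.0]
wrist_force: [0.3, -0.6, 0.3]
opening: 0.0006
gripper_force: 0.0
```

Call:
{"api": "play_rows", "payload": {"steps": [[0,0,0,-0.05,0,0,0],[0,0,0,-0.1,0,0,0],[0,0,0,-0.15,0,0,0],[0,0,0,-0.2,0,0,0],[0,0,0,-0.2,0,0,0]]}}

```text
time_s: 3.8
tcp_pos: [0.5751, -0.2155, 0.0596]
orientation: [180.0, 0.0, 90.0]
wrist_force: [-0.7, -0.6, 2.6]
opening: 0.0008
gripper_force: 1.3
```

Run:
```python
from h import *
im,d=robot.get_image('side');b=robot.boxes_of('side','round_plate_top')[:1];print(b)
cv2.imwrite('pics/d3.png',cv2.resize(im[110:210,190:320,::-1],(780,600),interpolation=cv2.INTER_CUBIC))
cal=robot.get_calibration('side');R=np.array(cal['R']);t=np.array(cal['t'])
v,u=np.mgrid[:384,:512]
P=(np.stack([(u-cal['cx'])/cal['fx']*d,(v-cal['cy'])/cal['fy']*d,d],-1)-t)@R
r=np.hypot(P[...,0]-.5745,P[...,1]+.2155);m=(r<.019)&(P[...,2]>.05)&(P[...,2]<.066)
print(m.sum(),np.percentile(P[m][:,2],[10,25,50,75,90]).round(4))
m=(abs(P[...,0]-.578)<.015)&(abs(P[...,1]+.131)<.015)&(P[...,2]>.05);print(np.median(P[m][:,2]))
s=robot.state();print(s['time_s'],s['tcp_pos'],s['wrist_force'])
```

```text
[{'bbox': [245.3, 151.6, 257.2, 161.7], 'score': 0.67}]
47 [0.0598 0.0604 0.0612 0.062  0.0633]
0.06371612880746172
3.9 [ 0.57512896 -0.21549385  0.05971693] [-0.39602168  0.53518151  2.77914224]
```

View pics/d3.png

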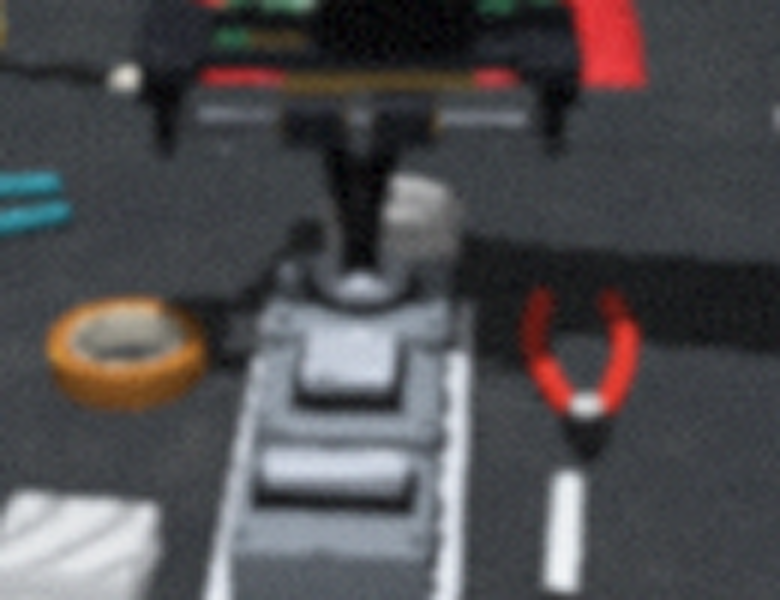

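The side picture shows the closed fingers at (360,270) in the crop on the slightly lowered plate, and 2.7 N means about 3 mm of travel. I'll hold it here, then lift off.

Call:
{"api": "play_rows", "payload": {"steps": [[0,0,0,0,0,0,0],[0,0,0,0,0,0,0],[0,0,0,0,0,0,0],[0,0,0,0,0,0,0],[0,0,0,0,0,0,0],[0,0,0,0,0,0,0],[0,0,0,0,0,0,0],[0,0,0,0,0,0,0]]}}

```text
time_s: 4.7
tcp_pos: [0.5751, -0.2155, 0.0596]
orientation: [180.0, 0.0, 90.0]
wrist_force: [1.3, -0.0, 2.9]
opening: 0.0004
gripper_force: 1.3
```

Call:
{"api": "play_rows", "payload": {"steps": [[0,0,0,0,0,0,0],[0,0,0,0,0,0,0],[0,0,0,0,0,0,0],[0,0,0,0,0,0,0],[0,0,0,0,0,0,0],[0,0,0,0,0,0,0],[0,0,0,0,0,0,0],[0,0,0,0,0,0,0]]}}

```text
time_s: 5.5
tcp_pos: [0.5751, -0.2155, 0.0596]
orientation: [180.0, 0.0, 90.0]
wrist_force: [0.8, -0.6, 2.3]
opening: 0.0005
gripper_force: 1.3
```

Call:
{"api": "play_rows", "payload": {"steps": [[0,0,0,0,0,0,0],[0,0,0,0,0,0,0],[0,0,0,0,0,0,0],[0,0,0,0,0,0,0],[0,0,0,0,0,0,0],[0,0,0,0,0,0,0]]}}

```text
time_s: 6.1
tcp_pos: [0.5751, -0.2155, 0.0596]
orientation: [180.0, 0.0, 90.0]
wrist_force: [2.0, 0.1, 2.7]
opening: 0.0003
gripper_force: 1.3
```

Call:
{"api": "play_rows", "payload": {"steps": [[0,0,0,0.4,0,0,0],[0,0,0,1.2,0,0,0],[0,0,0,1.6,0,0,0],[0,0,0,1.6,0,0,0],[0,0,0,1.6,0,0,0]]}}

```text
time_s: 6.6
tcp_pos: [0.5747, -0.2154, 0.0992]
orientation: [-180.0, -0.0, 90.0]
wrist_force: [0.7, -0.1, -0.8]
opening: 0.0004
gripper_force: 0.0
```

Call:
{"api": "play_rows", "payload": {"steps": [[0,0.04,1.2,0,0,0,0],[0,0.08,2.4,0,0,0,0],[0,0.12,3.38,0,0,0,0],[0,0.12,3.38,0,0,0,0],[0,0.12,3.38,-0.6,0,0,0],[0,0.12,3.38,-1.1,0,0,0],[0,0.12,3.38,-1.3,0,0,0],[0,0.12,3.38,-1.3,0,0,0]]}}

```text
time_s: 7.4
tcp_pos: [0.5769, -0.1318, 0.0653]
orientation: [-179.8, -0.0, 89.9]
wrist_force: [0.2, 0.1, 0.0]
opening: 0.0005
gripper_force: 0.0
```

Call:
{"api": "play_rows", "payload": {"steps": [[0,0,0,-0.1,0,0,0],[0,0,0,-0.2,0,0,0],[0,0,0,-0.3,0,0,0],[0,0,0,-0.4,0,0,0],[0,0,0,-0.5,0,0,0],[0,0,0,-0.6,0,0,0],[0,0,0,-0.64,0,0,0],[0,0,0,-0.64,0,0,0]]}}

```text
time_s: 8.2
tcp_pos: [0.5785, -0.1313, 0.0524]
orientation: [179.9, 0.0, 90.0]
wrist_force: [-4.0, -0.7, 14.1]
opening: 0.0007
gripper_force: 6.8
```

Call:
{"api": "play_rows", "payload": {"steps": [[0,0,0,-0.04,0,0,0],[0,0,0,-0.08,0,0,0],[0,0,0,-0.08,0,0,0],[0,0,0,-0.08,0,0,0]]}}

```text
time_s: 8.6
tcp_pos: [0.5787, -0.1313, 0.0522]
orientation: [179.9, 0.0, 90.0]
wrist_force: [-12.1, 0.8, 29.8]
opening: 0.0005
gripper_force: 15.3
```

The tool stopped at 52 mm and the force rose to 30 N, so the key is on its stop. I'm lifting off and checking.

Call:
{"api": "play_rows", "payload": {"steps": [[0,0,0,0.4,0,0,0],[0,0,0,1.4,0,0,0],[0,0,0,3,0,0,0],[0,0,-1.5,4.5,0,0,0],[0,0,-3,6,0,0,0],[0,0,-4,6.8,0,0,0],[0,0,-4,6.8,0,0,0],[0,0,-4,6.8,0,0,0]]}}

```text
time_s: 9.4
tcp_pos: [0.578, -0.231, 0.2188]
orientation: [180.0, -0.0, 89.9]
wrist_force: [-0.6, 0.9, -0.0]
opening: 0.0004
gripper_force: 0.0
```

Run:
```python
from h import *
cal=robot.get_calibration('wrist');im,d=robot.get_image('wrist')
cv2.imwrite('pics/w4.png',im[:,:,::-1])
R=np.array(cal['R']);t=np.array(cal['t'])
v,u=np.mgrid[:384,:512]
P=(np.stack([(u-cal['cx'])/cal['fx']*d,(v-cal['cy'])/cal['fy']*d,d],-1)-t)@R
for x,y in((.5745,-.2155),(.578,-.131)):
    m=(abs(P[...,0]-x)<.013)&(abs(P[...,1]-y)<.013)&(P[...,2]<.1);print(m.sum(),np.median(P[m][:,2]))
s=robot.state();print(s['time_s'],s['tcp_pos'],s['wrist_force'])
```

```text
557 0.0614433478855759
662 0.0513473310714859
9.45 [ 0.57786459 -0.2297236   0.21792915] [-0.70952347  1.49646194 -1.00644187]
```

View pics/w4.png

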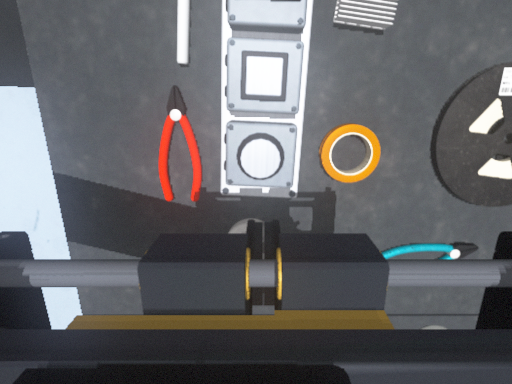

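The wrist picture shows the round plate back up at (260,157), at 61.4 mm. The square key at (264,76) is down at 51.3 mm. The tools have not moved and the hand is clear.

```bash
python3 -c "
from cell import robot
print(robot.finish_job())"
```

```text
the job is handed in; nothing more can be done
None
```

The grounding check is done and handed in: the round plate was held about 3 mm down for over two seconds and released, then the square key was pressed fully down and stayed there; the long key and the loose tools were not touched, and the hand is clear.

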